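# Lay out the stirring place on the lab bench

### The arm

A 6-joint arm with a two-finger parallel gripper is mounted at the origin on the work surface. World frame = base frame: x ahead of the robot, y to its left, z up, the work surface at z = 0. Lengths are in m, angles in rad, forces in N, time in s.
With the tool pointing down it reaches from about 0.325 to 0.85 m from the base axis. Payload 15.5 kg.
Tool frame: the origin (TCP) lies where the fingers leave the gripper's body, on its centre line; the fingertips stand 78 mm ahead of it and the grasp point (between the pads) lies 60 mm ahead of it; z points along the fingers, y is the direction in which the jaws open and shut (so a half turn about z gives the same grasp; the last joint's range is limited). The gripper opens to 91 mm and grips with 3 to 60 N. Pads are 32 mm wide; open, the fingers measure 118 mm over their backs; the gripper's body (76 mm by 178 mm) begins 60 mm behind the grasp point.
Start: joints at [-1.317, 0.494, 1.345, -0, 1.302, -0.096], TCP at [0.214, -0.587, 0.292] pointing down, gripper open.
Joint ranges: [-2.91, 2.91], [-0.82, 2.16], [0.22, 2.67], [-1.22, 4.37], [0.12, 2.79], [-3.08, 3.08]. Speed limits (rad/s): [1.89, 1.89, 2.57, 3.01, 3.01, 3.01].

### API

Orientations are given as a rotation vector (axis times angle).
In Python, from bench import ctrl gives the robot as it stands. The module is installed in compiled form; this text tells all that it offers.
- The arm moves only by the tool carry_out, never from a script. Its argument "deltas" is text: rows parted by semicolons, each of 4 numbers parted by spaces: the shift along the tool's x, y, z as a fraction of full scale, then the turn about the tool's z as a fraction of full scale. A call has 1 to 10 rows; each row is the pose to reach, as a shift and turn from the pose measured when the call began, along the tool's axes at that moment; what a row does not reach only later rows make up. Full scale, the value 1, is 15 cm for a shift and 45 degrees for a turn. A row lasts 1/8 s, in which the tool goes at most 62.5 mm and 10.7 degrees, less where a joint would pass 70% of its speed; a pose out of reach is approached as far as the arm can. A call with a number of a shift or a turn outside -1 to 1 is refused whole. A call with a gripper value outside its range is refused whole. "hand" is the opening, from -1 (shut) to 1 (fully open), set as the call begins (left out, the last holds). The fingers move at their own pace and stop on an object; the grip force is fixed at half the most. Time passes only in rows, so rows that repeat a pose let the fingers close. It gives the time, the measured TCP pose, the force and the opening at its end, in the units of the state.
- ctrl.get_obs(): the state, without advancing time (a new reading comes with each control period).
- ctrl.read_camera(name): name is "scene" or "side" or "wrist"; returns a dict with "image" (480x640x3 uint8, red, green, blue), "intrinsics" (3x3 intrinsics, pixels), "origin" and "attitude" of the camera in the world. Camera axes: x right, y up, looking along -z (the intrinsics and any distortion apply to the point x, -y, -z); pixel columns grow to the right and rows downward; lengths in m; the calibration is good to about 2 mm. A picture is of the moment at which its call begins. There is no depth.
- ctrl.job_done(): hands the job in, once; it reports no verdict.
Trained networks look in a picture, given as the dict that the camera call returned (one of the last four; its "shot" number tells which), for a name from the list of things; names that differ only in an ending like _2 or _b are one class to them, and where a whole thing is asked for, a point or a joint stands for the part that bears it (a point fixed in the world has none). Each returns a list of dicts, best first, with "p" (0 to 1); they miss things now and then, are a little off and sometimes report something else, mostly with a low value. They report only what shows in the picture. A call takes as long as a camera call.
- ctrl.silhouettes(target, picture): "region" (480x640 bool, what is visible of it) and "box" ([left, top, right, bottom] in pixels, round what is visible of it).
The state is a dict: "time_s": time; "qpos": joint angles; "qvel": joint speeds; "joint_efforts": joint torques, N m; "position": TCP position; "tcp_rot": TCP orientation; "wrist_force": force on the tool from outside, world axes, zero at the start; "moment": the same for the moment, N m; "opening": finger opening in m.
Only numpy, scipy, OpenCV 4.12 (cv2) and the standard library are available. Lean on these libraries where they do the work, as an engineer would, in place of code of your own. Each camera call takes 0.05 s, during which the arm holds its last target.

### The job

Set up the stirring place: stand the white beaker in the middle of the stirrer's steel plate and then lay the yellow cover on it, knob up and centred, so that it closes the mouth. Stand the amber bottle on the bench midway between the stirrer and the blue canister, in line with both, and lower the green-capped tube into the canister until it stands upright on whatever is inside, without dropping it. Leave the orange-capped tube, the jar and the grey box where they are, and let go of everything.

Things in the scene. Friction and masses are not known exactly. Their poses are not given: they have to be found in the camera images.
- stirrer_top (a point): centre of the flat, level, bare steel top of the magnetic stirrer, a fixed low green instrument 110 x 110 mm seen from above, its green case 40 mm high, with a bright square steel plate of 90 x 90 mm on it whose top is 45 mm above the bench (the height of this point). Its x axis points from its front face, which has a black knob sticking out 12 mm towards the robot, to its back; its y axis points to its left side as the robot sees it. z is up.
- canister_rim (a point): centre of the round mouth of the fixed, opaque blue canister, at the height of its rim, 90 mm above the bench; outside diameter 68 mm, inside diameter 60 mm. It stands beside the stirrer, to the left or to the right, level with it (within 8 mm along the stirrer's x axis), 250 to 280 mm from centre to centre. Inside is a flat, rigid, level filling of unknown depth: its top lies anywhere from 22 to 55 mm above the bench (35 to 68 mm below the rim). z is up.
- beaker_mid (a point): white plastic beaker, an empty straight-sided cup open at the top: outside diameter 50 mm, height 70 mm, wall 3 mm, 0.07 to 0.12 kg. The point is on its axis half-way up, 35 mm above its foot. z points up, out of its top.
- cover_knob (a point): beaker cover: flat round yellow disc, diameter 66 mm, 5 mm thick, with an upright white round knob, diameter 16 mm and 35 mm tall, on its middle; 40 mm high in all, 0.05 to 0.08 kg. It lies on the bench, knob up. The point is half-way up the knob, 22.5 mm above the disc's underside (17.5 mm below the knob's top). z points up, out of its top.
- bottle_mid (a point): amber reagent bottle with a paper band and a red cap: round, diameter 45 mm up to 70 mm above its foot, then a shoulder and a cap of 29 mm diameter; 100 mm high in all, 0.12 to 0.21 kg. The point is on its axis, 50 mm above its foot. z points up, out of its top.
- tube_mid (a point): white sample tube with a green cap: an upright cylinder of 30 mm diameter all the way, cap included, flat foot, 115 mm high, the topmost 18 mm being the cap, 0.05 to 0.085 kg. The point is on its axis, 57.5 mm above its foot. z points up, out of its top.
- other_tube_mid (a point): bystander: a like tube, 30 mm diameter and 115 mm high, but with an orange cap. The point is half-way up, 57.5 mm above its foot. Not to be moved.
- jar_mid (a point): bystander: squat glass jar with a white lid, diameter 60 mm, 75 mm high; the point is half-way up. Not to be moved.
- tip_box_mid (a point): bystander: plain grey plastic box, 80 x 120 x 50 mm high; the point is at its centre. Not to be moved.

How it is judged:
On the way, in this order (a step that is already met when the one before it is completed fails the run):
1. the beaker stands on the middle of the stirrer's plate (horizontal distance between beaker_mid and stirrer_top below 0.015 m and z of beaker_mid in the frame of stirrer_top between 0.029 and 0.041 m and angle between beaker_mid's own z axis and vertical below 0.1 rad), for 0.2 s.
2. then the cover lies on the beaker (horizontal distance between cover_knob and beaker_mid below 0.01 m and z of cover_knob in the frame of stirrer_top between 0.0865 and 0.0985 m and angle between cover_knob's own z axis and vertical below 0.1 rad), for 0.2 s.
At the end, for the whole second after the job is handed in: Beaker on the plate within 15 mm of its centre; cover on it within 10 mm; bottle on the bench within 152 mm of both stirrer and canister centres and 25 mm of the stirrer's y axis; green tube in the canister, within 20 mm of its axis; all upright (0.1 rad), released, at rest (all of step 1 and all of step 2 and horizontal distance between bottle_mid and stirrer_top below 0.152 m and horizontal distance between bottle_mid and canister_rim below 0.152 m and x of bottle_mid in the frame of stirrer_top between -0.025 and 0.025 m and height (world z) of bottle_mid between 0.044 and 0.056 m and angle between each of bottle_mid, tube_mid's own z axis and vertical below 0.1 rad and horizontal distance between tube_mid and canister_rim below 0.02 m and z of tube_mid in the frame of canister_rim below 0.028 m and linear speed of each of beaker, cover, bottle, tube below 0.02 m/s); the robot touches nothing.
It fails at once if the orange-capped tube is pushed, tipped or carried off (moved more than 20 mm) (distance of other_tube_mid from where it was at the start of the episode above 0.02 m).
It fails at once if the jar is pushed, tipped or carried off (moved more than 20 mm) (distance of jar_mid from where it was at the start of the episode above 0.02 m).
It fails at once if the grey box is pushed, tipped or carried off (moved more than 20 mm) (distance of tip_box_mid from where it was at the start of the episode above 0.02 m).
It fails at once if the green-capped tube is dropped into the canister (moves faster than 0.35 m/s with its foot inside) (horizontal distance between tube_mid and canister_rim below 0.03 m and z of tube_mid in the frame of canister_rim below 0.055 m and linear speed of tube above 0.35 m/s).
It also fails if it takes over 96 s, if anything falls off the work surface, if the arm or the gripper's body presses on something with over 40 N, if the wrist force passes 120 N, or if a joint passes its speed limit or range.

## Working session

There is one attempt and no reset: what is moved stays moved. The work goes in short steps, Python scripts to look and compute and a tool call to move; the robot and the scene stay as the last step left them, time stands still between calls to the robot, and variables do not carry over. Pictures are saved under pics/ and viewed, and the job is handed in when it is done.

Besides the shell and the picture viewer there is one more tool, called after "Call:" as a command line: name --argument value ..., lists and objects as JSON in quotes. carry_out: Moves the arm, as the interface text tells. Shift numbers are shares of 15 cm and turn numbers shares of 45 degrees, none past 1 either way. Its arguments: {"type":"object","properties":{"deltas":{"type":"string"},"hand":{"type":"number"}},"required":["deltas"]}

```bash
mkdir -p pics; ls; python3 - <<'E'
from bench import ctrl
import cv2,numpy as np
o=ctrl.get_obs();print(o)
for n in ["scene","side","wrist"]:
    p=ctrl.read_camera(n);cv2.imwrite(f"pics/{n}0.png",p["image"][:,:,::-1]);print(n,p["shot"],p["intrinsics"],p["origin"],p["attitude"],[k for k in p])
E
```

```text
pics
{'time_s': 0.0, 'qpos': array([-1.31751728e+00,  4.94182644e-01,  1.34614472e+00,  3.29027229e-05,
        1.30249015e+00, -9.54814919e-02]), 'qvel': array([-5.76358208e-05, -2.06680648e-03,  8.03108349e-04, -1.20559646e-03,
        3.85472250e-04,  1.07082946e-03]), 'joint_efforts': array([-3.49046479e-05, -8.78829217e+01, -3.81842601e+01,  7.07205757e-02,
        5.33447647e-02,  3.13842145e-05]), 'position': array([ 0.21353264, -0.58708412,  0.29163394]), 'tcp_rot': array([-3.09274544e+00, -5.44833728e-01,  1.01933229e-04]), 'wrist_force': array([ 0.16487377,  0.51658744, -1.19011627]), 'moment': array([0.0271131 , 0.03526347, 0.01715311]), 'opening': 0.09156842870065554}
scene 1 [[487.16875375   0.         333.23125302]
 [  0.         487.16875375 244.38204715]
 [  0.           0.           1.        ]] [0.9478487  0.66064475 0.66091683] [0.34783563 1.17515516 2.3136829 ] ['image', 'intrinsics', 'origin', 'attitude', 'shot']
side 2 [[556.96662146   0.         322.22595092]
 [  0.         556.96662146 242.30942958]
 [  0.           0.           1.        ]] [-0.11407485  1.02118161  0.75387525] [ 0.38820014 -1.32599253 -2.26543694] ['image', 'intrinsics', 'origin', 'attitude', 'shot']
wrist 3 [[432.08624905   0.         321.84041613]
 [  0.         432.08624905 238.85795843]
 [  0.           0.           1.        ]] [ 0.29116263 -0.56064099  0.38502244] [-0.25375193  0.17879851 -1.21280846] ['image', 'intrinsics', 'origin', 'attitude', 'shot']
```

View pics/scene0.png

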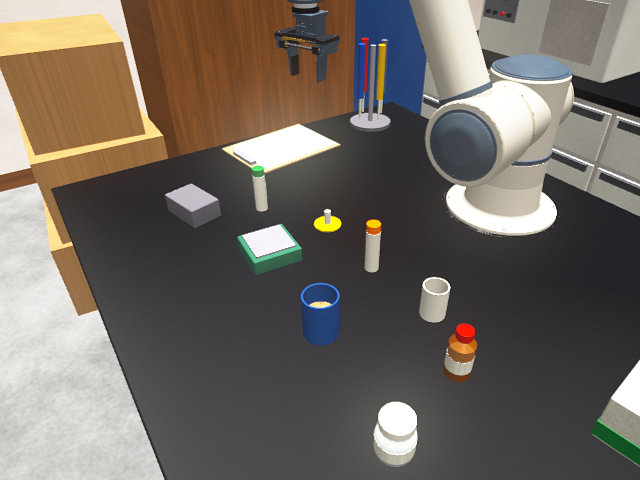

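View pics/side0.png

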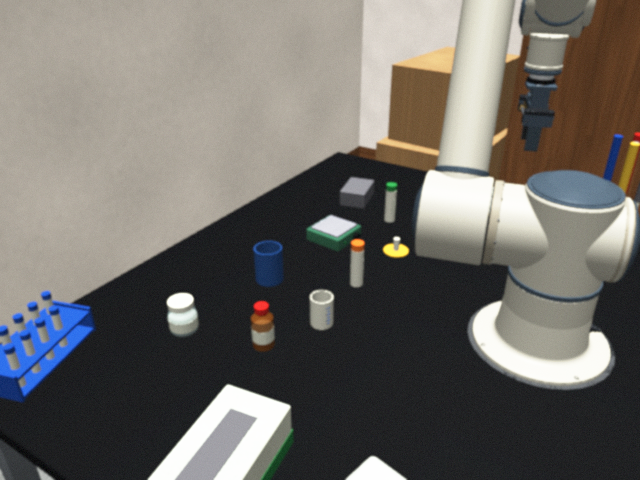

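View pics/wrist0.png

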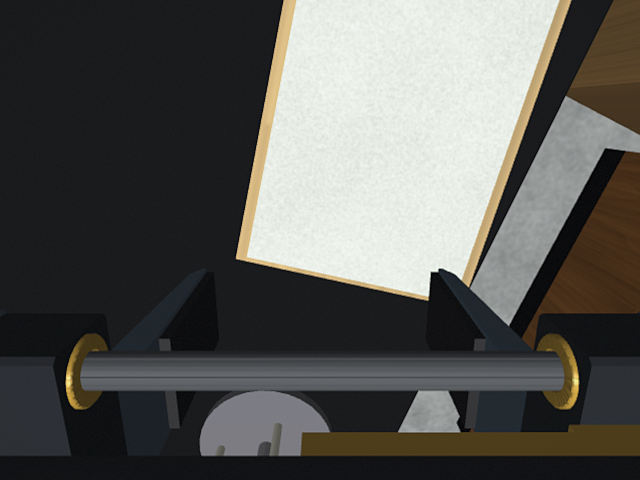

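```bash
cat > h.py <<'E'
from bench import ctrl
import cv2,numpy as np
from scipy.spatial.transform import Rotation as R
from scipy.optimize import least_squares
def proj(p,P):
    Rm=R.from_rotvec(p["attitude"]).as_matrix(); c=(np.atleast_2d(P)-p["origin"])@Rm
    c=c*[1,-1,-1]; K=p["intrinsics"]; return np.c_[K[0,0]*c[:,0]/c[:,2]+K[0,2],K[1,1]*c[:,1]/c[:,2]+K[1,2]]
a=np.linspace(0,2*np.pi,48,endpoint=False)
def circ(r,z): return np.c_[r*np.cos(a),r*np.sin(a),0*a+z]
def box(sx,sy,z0,z1): return np.array([[i*sx/2,j*sy/2,z] for i in(-1,1) for j in(-1,1) for z in(z0,z1)])
M={"beaker_mid":np.r_[circ(.025,0),circ(.025,.07)],
"cover_knob":np.r_[circ(.033,0),circ(.033,.005),circ(.008,.04)],
"bottle_mid":np.r_[circ(.0225,0),circ(.0225,.07),circ(.0145,.1)],
"tube_mid":np.r_[circ(.015,0),circ(.015,.115)],"other_tube_mid":np.r_[circ(.015,0),circ(.015,.115)],
"jar_mid":np.r_[circ(.03,0),circ(.03,.075)],"canister_rim":np.r_[circ(.034,0),circ(.034,.09)],
"stirrer_top":box(.11,.11,0,.04),"tip_box_mid":box(.08,.12,0,.05)}
def pb(p,P):
    q=proj(p,P); return np.r_[q.min(0),q.max(0)]
def hullmask(p,P):
    m=np.zeros((480,640),np.uint8); cv2.fillConvexPoly(m,cv2.convexHull(np.round(proj(p,P)).astype(np.int32)),1); return m>0
E
python3 - <<'E'
from h import *
import pickle
pics=[ctrl.read_camera(n) for n in("scene","side")]
D={}
for n in M:
    D[n]=[]
    for p in pics:
        d=ctrl.silhouettes(n,p); D[n].append(d)
        print(n,[(round(e["p"],2),np.round(e["box"]).tolist(),int(e["region"].sum())) for e in d][:3])
pickle.dump((pics,D),open("d0.pkl","wb"))
E
```

```text
beaker_mid [(0.55, [419.0, 278.0, 454.0, 324.0], 1132)]
beaker_mid []
cover_knob [(0.86, [312.0, 211.0, 340.0, 231.0], 394)]
cover_knob [(0.69, [386.0, 237.0, 410.0, 260.0], 273)]
bottle_mid [(0.81, [443.0, 327.0, 476.0, 380.0], 1488)]
bottle_mid [(0.98, [249.0, 300.0, 272.0, 351.0], 930), (0.38, [337.0, 178.0, 375.0, 210.0], 851)]
tube_mid [(0.74, [252.0, 165.0, 266.0, 212.0], 487), (0.17, [166.0, 185.0, 220.0, 227.0], 1502)]
tube_mid [(0.82, [384.0, 185.0, 396.0, 220.0], 325)]
other_tube_mid [(0.66, [366.0, 224.0, 382.0, 271.0], 652)]
other_tube_mid [(0.58, [350.0, 240.0, 363.0, 288.0], 554)]
jar_mid [(0.58, [371.0, 403.0, 417.0, 465.0], 2311)]
jar_mid [(0.96, [166.0, 294.0, 199.0, 336.0], 1082), (0.4, [310.0, 217.0, 362.0, 252.0], 1304)]
canister_rim [(0.63, [302.0, 279.0, 340.0, 348.0], 2021), (0.3, [419.0, 276.0, 456.0, 320.0], 1115)]
canister_rim [(0.75, [254.0, 243.0, 284.0, 287.0], 1191)]
stirrer_top [(0.63, [235.0, 223.0, 307.0, 277.0], 2202)]
stirrer_top [(0.76, [309.0, 218.0, 365.0, 253.0], 1342)]
tip_box_mid [(0.81, [166.0, 184.0, 222.0, 226.0], 1564)]
tip_box_mid [(0.79, [337.0, 180.0, 374.0, 209.0], 820)]
```

```bash
cat > fit.py <<'E'
from h import *
def fit(n,obs,yaw=False,mode="both"):
    def place(v):
        P=M[n]
        if yaw: P=P@R.from_euler("z",v[2]).as_matrix().T
        return P+[v[0],v[1],0]
    def res(v):
        r=[]
        for p,d in obs:
            P=place(v)
            if mode!="cen": r.append((pb(p,P)-np.array(d["box"]))*.5)
            if mode!="box":
                ys,xs=np.nonzero(d["region"]); h=cv2.convexHull(proj(p,P).astype(np.float32)); m=cv2.moments(h)
                r.append([m["m10"]/m["m00"]-xs.mean()-.5,m["m01"]/m["m00"]-ys.mean()-.5])
        return np.concatenate(r)
    best=None
    for y in ([0,.3,.6,.9,1.2,1.5] if yaw else [0]):
        s=least_squares(res,[.55,0.]+([y] if yaw else []),loss="soft_l1",diff_step=1e-4)
        if best is None or s.cost<best.cost: best=s
    return best.x,res(best.x),place(best.x)
E
python3 - <<'E'
from fit import *
import pickle
pics,D=pickle.load(open("d0.pkl","rb"))
ims=[p["image"][:,:,::-1].copy() for p in pics]
for n in M:
    obs=[(p,d[0]) for p,d in zip(pics,D[n]) if d]
    yaw=n in("stirrer_top","tip_box_mid")
    for mode in("cen","box","both"):
        if yaw and mode=="cen": continue
        x,r,P=fit(n,obs,yaw,mode); print(n,mode,x.round(4),r.round(1))
    for i,p in enumerate(pics):
        cv2.polylines(ims[i],[cv2.convexHull(np.round(proj(p,P)).astype(np.int32))],True,(255,0,255),1)
a=cv2.resize(ims[0][150:480,150:500],None,fx=1.7,fy=1.7);b=cv2.resize(ims[1][160:360,140:430],None,fx=2.6,fy=2.6)
cv2.imwrite("pics/fit0a.png",a);cv2.imwrite("pics/fit0b.png",b)
E
```

```text
beaker_mid cen [0.4184 0.2009] [0. 0.]
beaker_mid box [0.4177 0.2043] [ 1.  -0.  -0.9  0.1]
beaker_mid both [0.4185 0.2018] [ 0.4 -0.3 -1.5 -0.2  0.3  0.3]
cover_knob cen [ 0.4154 -0.169 ] [ 0.5 -1.8 -1.  -0.4]
cover_knob box [ 0.4138 -0.1757] [ 1.  -1.9  0.3 -0.5 -1.  -0.2 -0.6 -1.3]
cover_knob both [ 0.4147 -0.1712] [ 1.3 -1.4  0.7  0.   0.2 -2.3 -1.5  0.1 -1.1 -1.  -0.4 -0.7]
bottle_mid cen [0.4779 0.3251] [ 0.2 -2.  -1.5  0.1]
bottle_mid box [0.4806 0.3249] [-0.3 -1.9 -0.1  0.8 -0.3  0.6  0.2  0.3]
bottle_mid both [0.4793 0.3256] [ 0.1 -2.   0.4  0.7 -0.2 -1.4 -0.2  0.7  0.4  0.5 -2.2 -0. ]
tube_mid cen [ 0.5131 -0.329 ] [ 0.1 -1.  -0.5  0.2]
tube_mid box [ 0.5159 -0.329 ] [-0.3 -0.3  0.5 -0.5 -0.2 -1.1 -0.3  1.4]
tube_mid both [ 0.5141 -0.3286] [ 0.1 -0.4  0.9 -0.6 -0.2 -0.8  0.  -1.  -0.1  1.5 -0.9  0.2]
other_tube_mid cen [0.4269 0.0209] [ 0.1 -1.4 -0.6  0.3]
other_tube_mid box [0.4287 0.0239] [-0.2 -2.3  0.2  0.4 -0.4  0.   0.1  0.2]
other_tube_mid both [0.4279 0.0224] [-0.3 -2.6  0.2  0.2  0.1 -0.9 -0.1 -0.1  0.4  0.1 -1.3  0.5]
jar_mid cen [0.6568 0.3775] [ 0.1 -1.1 -3.1  0.1]
jar_mid box [0.6574 0.3718] [ 0.2 -3.  -0.   0.1 -0.9 -0.9 -0.4  0.8]
jar_mid both [0.6557 0.3747] [ 1.2 -2.5  1.1  0.6 -0.6 -2.9 -1.1 -0.4 -0.6  1.3 -1.7 -0.4]
canister_rim cen [0.6188 0.1195] [ 0.1 -1.6 -1.3  0.3]
canister_rim box [0.6173 0.1183] [-0.1  0.8  0.3 -2.4 -0.  -0.9 -0.5  0.3]
canister_rim both [0.6181 0.1188] [-0.2  1.   0.2 -2.2  0.2 -2.  -0.2 -0.9 -0.7  0.3 -0.9  0.3]
stirrer_top box [ 0.5841 -0.1395  1.7123] [ 0.5 -1.6 -0.  -0.3 -0.2 -0.9 -1.9  0.4]
stirrer_top both [ 0.5872 -0.1391  1.7141] [-0.1 -1.3 -0.6 -0.   0.5 -1.6 -0.7 -1.  -2.4  0.3 -0.2  1.1]
tip_box_mid box [ 0.6654 -0.3989  0.1686] [-0.3 -1.2  0.3  1.3  0.  -1.1  0.1  0.7]
tip_box_mid both [ 0.6652 -0.4007  0.1653] [-0.4 -1.4  0.2  1.1  0.2 -1.2  0.2 -1.2  0.3  0.6 -1.   0.5]
```

View pics/fit0a.png

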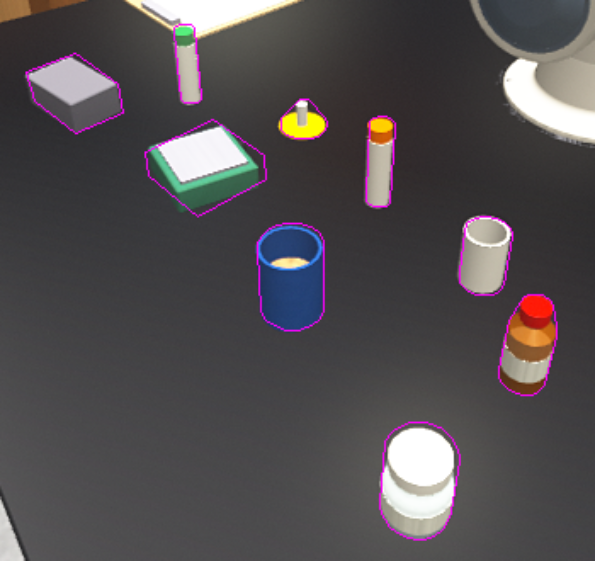

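View pics/fit0b.png

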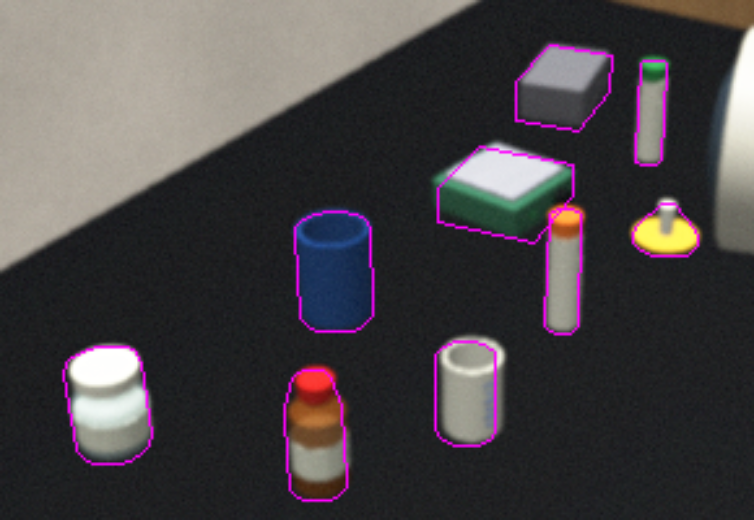

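```bash
cat > seg.py <<'E'
from fit import *
def seg(p,P,pad=6,thr=70):
    im=p["image"].astype(int); m=hullmask(p,P).astype(np.uint8); m=cv2.dilate(m,np.ones((2*pad+1,)*2,np.uint8))
    f=((im.max(2)>thr)&(m>0)).astype(np.uint8)
    n,l,s,_=cv2.connectedComponentsWithStats(f,connectivity=4); k=1+s[1:,4].argmax(); f=l==k
    ys,xs=np.nonzero(f); return {"region":f,"box":[xs.min(),ys.min(),xs.max()+1,ys.max()+1]}
E
python3 - <<'E'
from seg import *
import pickle
pics,D=pickle.load(open("d0.pkl","rb"))
for p in pics: print(p["image"][300:310,200:210].max(2).mean(),p["image"][220:230,350:355].max(2).mean())
X={"beaker_mid":(.4185,.2018),"cover_knob":(.4147,-.1712),"bottle_mid":(.4793,.3256),"tube_mid":(.5141,-.3286),"other_tube_mid":(.428,.0224),"canister_rim":(.618,.119)}
for n,x in X.items():
    for it in range(2):
        obs=[(p,seg(p,M[n]+[x[0],x[1],0],thr=60)) for p in pics]
        for m in("cen","box") if it else ("both",):
            x,r,P=fit(n,obs,False,m)
            if it: print(n,m,x.round(4),r.round(1))
# plate
for p,(x0,y0,x1,y1) in zip(pics,[(235,215,307,277),(300,210,368,255)]):
    im=p["image"].astype(int); f=np.zeros((480,640),np.uint8); f[y0:y1,x0:x1]=(im.min(2)>130)[y0:y1,x0:x1]
    c=max(cv2.findContours(f,0,2)[0],key=cv2.contourArea); 
    q=cv2.approxPolyDP(c,4,True)[:,0]; print(cv2.contourArea(c),q.tolist())
    cv2.imwrite("pics/pl%d.png"%x0,cv2.resize(p["image"][y0-10:y1+10,x0-10:x1+10,::-1],None,fx=6,fy=6,interpolation=cv2.INTER_NEAREST))
E
```

```text
61.85 54.44
32.67 166.02
beaker_mid cen [0.4158 0.197 ] [-0.1 -1.4 -0.6  0.9]
beaker_mid box [0.4158 0.1973] [ 0.5 -0.2 -0.4 -0.9  0.1  0.7 -1.2 -0.3]
cover_knob cen [ 0.4157 -0.1716] [ 0.2 -1.5 -0.7  0.2]
cover_knob box [ 0.4161 -0.1712] [ 0.6  0.  -0.4 -0.8  0.3  0.7 -1.2 -0.4]
bottle_mid cen [0.4822 0.3223] [-0.  -6.4 -1.8  0.6]
bottle_mid box [0.481  0.3235] [ 3.2 -0.3 -2.7 -3.3 -0.5  0.5 -1.1  0.3]
tube_mid cen [ 0.5116 -0.3307] [-0.2  0.1  0.2  0.5]
tube_mid box [ 0.5131 -0.3333] [ 2.6  2.6 -3.7 -3.8  0.3  0.6 -0.4 -0.4]
other_tube_mid cen [0.4281 0.0203] [-0.1 -1.5 -0.5  0.9]
other_tube_mid box [0.4285 0.0218] [ 0.4 -0.4 -0.3 -0.9  0.2  1.  -1.4 -0.2]
canister_rim cen [0.6217 0.1195] [-0.1 -6.  -1.5  1.1]
canister_rim box [0.6216 0.1206] [ 3.   0.1 -3.5 -3.3 -0.3  0.6 -0.8  0.2]
984.5 [[295, 244], [279, 224], [242, 235], [258, 257]]
518.5 [[312, 227], [338, 236], [355, 223], [330, 215]]
```

```bash
python3 - <<'E'
from seg import *
import pickle
pics,D=pickle.load(open("d0.pkl","rb"))
ims=[p["image"][:,:,::-1].copy() for p in pics]
Q=[]
for p,(x0,y0,x1,y1) in zip(pics,[(225,215,317,277),(300,205,368,255)]):
    im=p["image"].astype(int); f=np.zeros((480,640),np.uint8); f[y0:y1,x0:x1]=(im.min(2)>115)[y0:y1,x0:x1]
    Q.append((p,f))
    print(f.sum())
def P(v,s=.09,z=.045): return np.array([[-s/2,-s/2,z],[-s/2,s/2,z],[s/2,s/2,z],[s/2,-s/2,z]])@R.from_euler("z",v[2]).as_matrix().T+[v[0],v[1],0]
# edge based: minimise IoU-ish via blurred mask difference
def res(v):
    r=[]
    for p,f in Q:
        m=np.zeros((480,640),np.uint8); cv2.fillConvexPoly(m,np.round((proj(p,P(v)))*16-8).astype(np.int32),255,cv2.LINE_AA,4)
        r.append((cv2.GaussianBlur(m.astype(float),(0,0),1.5)-cv2.GaussianBlur(f*255.,(0,0),1.5))[200:290,220:380].ravel()/255)
    return np.concatenate(r)
from scipy.optimize import minimize
for y in(-.2,-.12,0):
    s=minimize(lambda v:(res(v)**2).sum(),[.587,-.139,y],method="Nelder-Mead",options=dict(initial_simplex=[[.587,-.139,y],[.595,-.139,y],[.587,-.13,y],[.587,-.139,y+.15]])); print(s.x.round(4),s.fun)
v=s.x
for n,xy in {"canister_rim":(.6181,.1188),"bottle_mid":(.4795,.3256),"tube_mid":(.514,-.329),"beaker_mid":(.4158,.197),"cover_knob":(.4158,-.1714)}.items():
  for i,p in enumerate(pics): cv2.polylines(ims[i],[cv2.convexHull(np.round(proj(p,M[n]+[*xy,0])).astype(np.int32))],True,(255,0,255),1)
for i,p in enumerate(pics):
    cv2.polylines(ims[i],[np.round(proj(p,P(v))).astype(np.int32)],True,(255,0,255),1)
    cv2.polylines(ims[i],[np.round(proj(p,P(v,.11,0))).astype(np.int32)],True,(255,255,0),1)
a=cv2.resize(ims[0][150:400,210:490],None,fx=2.3,fy=2.3,interpolation=2);b=cv2.resize(ims[1][160:360,230:430],None,fx=3,fy=3)
cv2.imwrite("pics/fit1.png",a);cv2.imwrite("pics/fit1b.png",b)
E
```

```text
1096
616
[ 0.5923 -0.1332 -0.0924] 39.08628069338299
[ 0.5925 -0.1333 -0.0957] 39.01852895714984
[ 0.5924 -0.1334 -0.0971] 39.19120527119003
```

View pics/fit1.png

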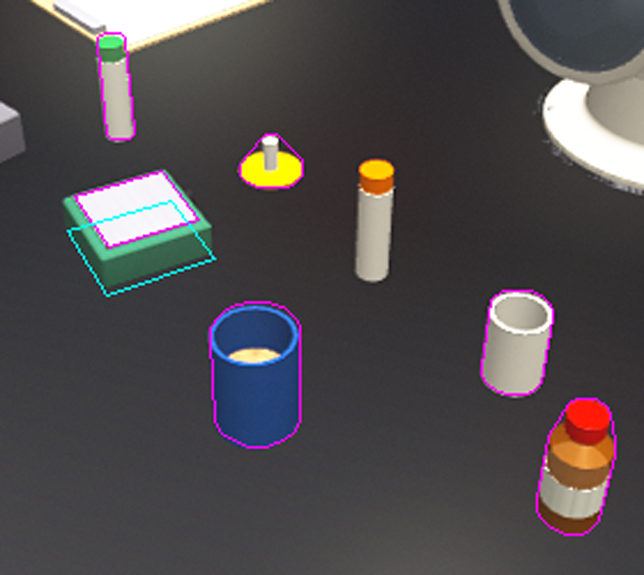

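View pics/fit1b.png

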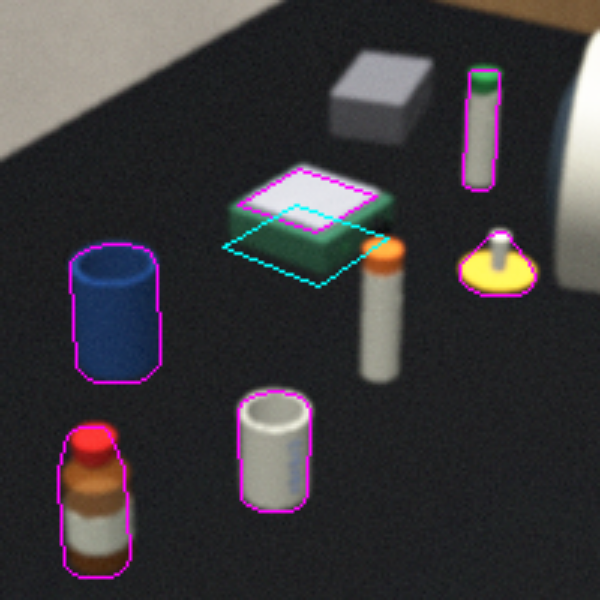

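```bash
cat > go.py <<'E'
import sys
from h import *
def go(x,y,gz,yaw=90):
    o=ctrl.get_obs(); Rm=R.from_rotvec(o["tcp_rot"]).as_matrix()
    d=Rm.T@(np.array([x,y,gz+.06])-o["position"]); X=Rm[:,0]; ps=np.degrees(np.arctan2(X[1],X[0]))
    t=-((yaw-ps+180)%360-180)/45
    print("t",round(o["time_s"],2),"pos",o["position"].round(4),"graspz",round(o["position"][2]-.06,4),"yaw",ps.round(1),"tilt",Rm[2,2].round(4),"open",round(o["opening"],4),"F",o["wrist_force"].round(1))
    print("deltas full-scale:",(d/.15).round(3),"turn",round(t,3))
if __name__=="__main__": go(*map(float,sys.argv[1:]))
E
python3 go.py .514 -.329 .19
```

```text
t 1.15 pos [ 0.2136 -0.5874  0.2922] graspz 0.2322 yaw 20.0 tilt -1.0 open 0.0913 F [0.8 0.2 0.3]
deltas full-scale: [ 2.471 -0.934  0.281] turn -1.556
```

Call:
carry_out --deltas "0.4 -0.15 0.1 -0.25; 0.8 -0.3 0.1 -0.5; 1 -0.38 0.15 -0.75; 1 -0.38 0.15 -1; 1 -0.38 0.15 -1" --hand 1

```text
time_s: 1.78
position: [0.3354, -0.4823, 0.2698]
tcp_rot: [2.648, 1.69, -0.0]
wrist_force: [0.1, -0.6, 0.3]
opening: 0.0913
```

```bash
python3 go.py .514 -.329 .19
```

```text
t 1.77 pos [ 0.3354 -0.4823  0.2698] graspz 0.2098 yaw 65.1 tilt -1.0 open 0.0913 F [ 0.1 -0.6  0.3]
deltas full-scale: [1.429 0.649 0.132] turn -0.554
```

Call:
carry_out --deltas "0.4 0.2 0.1 -0.22; 0.8 0.4 0.13 -0.45; 1 0.45 0.13 -0.554; 1 0.45 0.13 -0.554"

```text
time_s: 2.28
position: [0.4612, -0.3732, 0.2502]
tcp_rot: [-2.221, -2.221, -0.0]
wrist_force: [-0.2, -0.7, 0.1]
opening: 0.0912
```

```bash
python3 go.py .514 -.329 .19
```

```text
t 2.27 pos [ 0.4612 -0.3732  0.2502] graspz 0.1902 yaw 90.0 tilt -1.0 open 0.0912 F [-0.2 -0.7  0.1]
deltas full-scale: [0.295 0.352 0.001] turn -0.0
```

Call:
carry_out --deltas "0.295 0.352 0 0; 0.295 0.352 0 0; 0.295 0.352 0 0"

```text
time_s: 2.65
position: [0.5137, -0.3296, 0.2502]
tcp_rot: [2.224, 2.219, -0.0]
wrist_force: [-0.2, 0.6, 1.0]
opening: 0.0911
```

```bash
python3 - <<'E'
from h import *
p=ctrl.read_camera("wrist"); q=ctrl.read_camera("side")
im=p["image"][:,:,::-1].copy()
for n,xy in {"tube_mid":(.514,-.329)}.items():
  cv2.polylines(im,[cv2.convexHull(np.round(proj(p,M[n]+[*xy,0])).astype(np.int32))],True,(255,0,255),1)
cv2.imwrite("pics/w1.png",im)
cv2.imwrite("pics/s1.png",cv2.resize(q["image"][100:300,300:500,::-1],None,fx=3,fy=3))
E
python3 go.py .514 -.329 .093
```

```text
t 2.75 pos [ 0.513  -0.3302  0.2502] graspz 0.1902 yaw 89.9 tilt -1.0 open 0.0912 F [-0.2  0.1 -0.4]
deltas full-scale: [0.008 0.006 0.648] turn -0.003
```

View pics/w1.png

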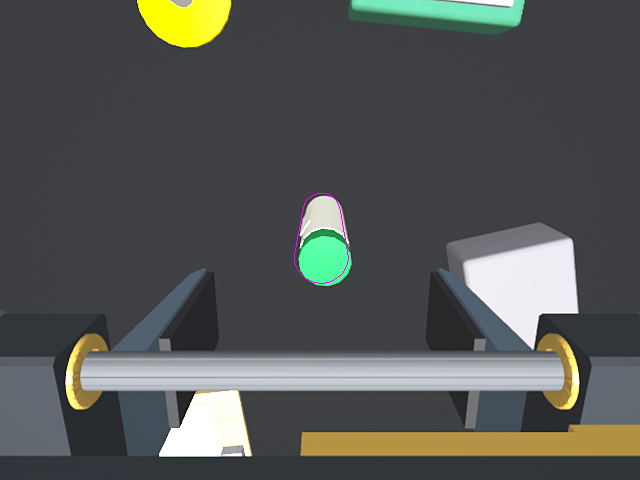

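View pics/s1.png

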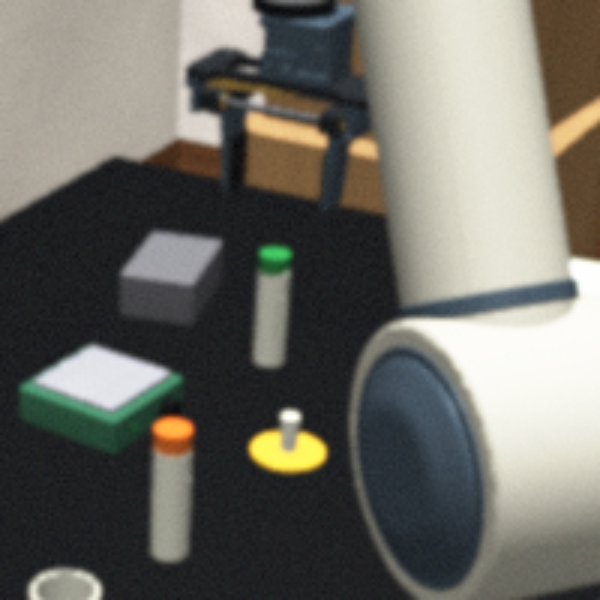

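Call:
carry_out --deltas "0 0.01 0.3 0; 0 0.01 0.5 0; 0 0.01 0.645 0; 0 0.01 0.645 0; 0 0.01 0.645 0"

```text
time_s: 3.38
position: [0.5144, -0.331, 0.1544]
tcp_rot: [2.225, 2.217, -0.0]
wrist_force: [0.1, -0.1, 0.8]
opening: 0.0911
```

Call:
carry_out --deltas "0 0 0 0; 0 0 0 0; 0 0 0 0; 0 0 0 0; 0 0 0 0; 0 0 0 0" --hand -1

```text
time_s: 4.12
position: [0.5144, -0.331, 0.1543]
tcp_rot: [2.225, 2.217, -0.0]
wrist_force: [0.6, -0.5, -0.2]
opening: 0.0342
```

```bash
python3 go.py .514 -.329 .24
```

```text
t 4.12 pos [ 0.5144 -0.331   0.1543] graspz 0.0943 yaw 89.8 tilt -1.0 open 0.0342 F [ 0.6 -0.5 -0.2]
deltas full-scale: [ 0.013 -0.002 -0.971] turn -0.005
```

Call:
carry_out --deltas "0 0 0 0; 0 0 0 0; 0 0 -0.2 0; 0 0 -0.5 0; 0 0 -0.8 0; 0 0 -0.93 0; 0 0 -0.93 0"

```text
time_s: 5.0
position: [0.5147, -0.3312, 0.2952]
tcp_rot: [2.223, 2.215, 0.0]
wrist_force: [-0.1, 0.3, -1.6]
opening: 0.0297
```

```bash
python3 go.py .618 .119 .234; python3 - <<'E'
from h import *
p=ctrl.read_camera("wrist"); cv2.imwrite("pics/w2.png",p["image"][:,:,::-1])
E
```

```text
t 5.0 pos [ 0.5147 -0.3312  0.2952] graspz 0.2352 yaw 89.8 tilt -1.0 open 0.0297 F [-0.1  0.3 -1.6]
deltas full-scale: [3.004e+00 6.770e-01 3.000e-03] turn -0.005
```

View pics/w2.png

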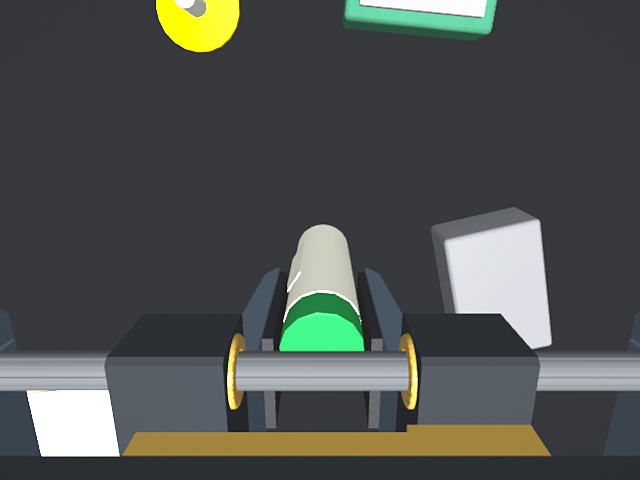

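Tube held upright between the jaws. Now to the canister.

Call:
carry_out --deltas "0.3 0.06 0 0; 0.6 0.13 0 0; 0.9 0.2 0 0; 1 0.22 0 0; 1 0.22 0 0"

```text
time_s: 5.68
position: [0.5477, -0.1804, 0.2928]
tcp_rot: [2.224, 2.219, -0.001]
wrist_force: [-0.2, -0.4, 0.4]
opening: 0.0293
```

Call:
carry_out --deltas "0.3 0.06 0 0; 0.6 0.13 0 0; 0.9 0.2 0 0; 1 0.22 0 0"

```text
time_s: 6.18
position: [0.5813, -0.0298, 0.2921]
tcp_rot: [-2.223, -2.22, 0.002]
wrist_force: [-0.3, 0.3, -0.8]
opening: 0.0295
```

```bash
python3 go.py .618 .119 .234; python3 - <<'E'
from h import *
p=ctrl.read_camera("wrist"); im=p["image"][:,:,::-1].copy()
for n,xy in {"canister_rim":(.618,.119)}.items():
  cv2.polylines(im,[np.round(proj(p,circ(.034,.09)+[*xy,0])).astype(np.int32)],True,(255,0,255),1)
cv2.imwrite("pics/w3.png",im)
E
```

```text
t 6.17 pos [ 0.5813 -0.0298  0.2921] graspz 0.2321 yaw 89.9 tilt -1.0 open 0.0295 F [-0.3  0.3 -0.8]
deltas full-scale: [ 0.992  0.243 -0.013] turn -0.002
```

View pics/w3.png

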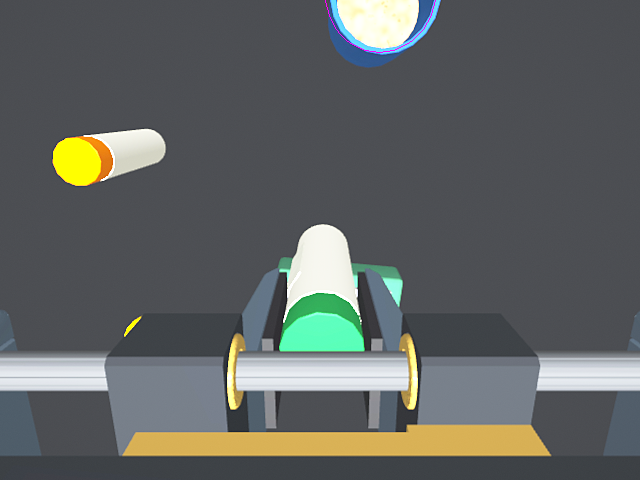

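Call:
carry_out --deltas "0.3 0.08 0 0; 0.6 0.16 0 0; 0.85 0.22 0 0; 0.992 0.25 0 0; 0.992 0.25 0 0; 0.992 0.25 0 0"

```text
time_s: 6.98
position: [0.6191, 0.1181, 0.2919]
tcp_rot: [-2.224, -2.218, 0.002]
wrist_force: [0.1, -0.8, -0.9]
opening: 0.0292
```

```bash
python3 go.py .619 .119 .193; python3 - <<'E'
from h import *
for c in ("side","scene"):
    p=ctrl.read_camera(c); im=p["image"][:,:,::-1].copy()
    cv2.polylines(im,[np.round(proj(p,circ(.034,.09)+[.619,.119,0])).astype(np.int32)],True,(255,0,255),1)
    u,v=proj(p,[.619,.119,.1])[0].astype(int)
    cv2.imwrite(f"pics/{c}4.png",cv2.resize(im[v-100:v+70,u-85:u+85],None,fx=3.5,fy=3.5))
E
```

```text
t 6.97 pos [0.6191 0.1181 0.2919] graspz 0.2319 yaw 89.9 tilt -1.0 open 0.0292 F [ 0.1 -0.8 -0.9]
deltas full-scale: [ 0.006 -0.     0.259] turn -0.003
```

View pics/side4.png

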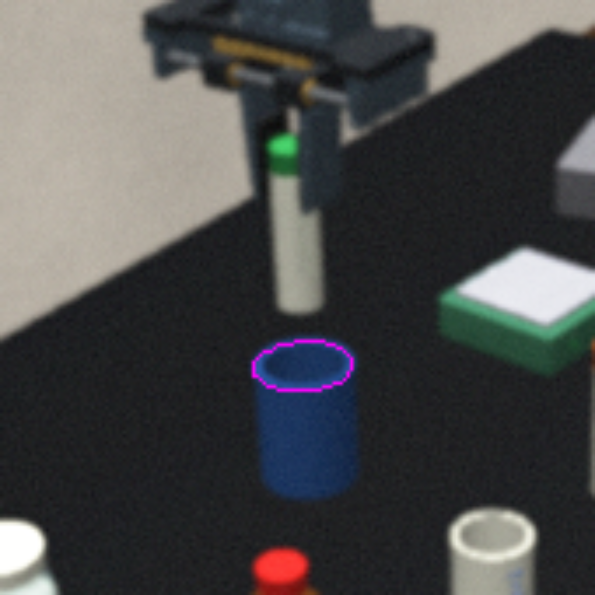

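View pics/scene4.png

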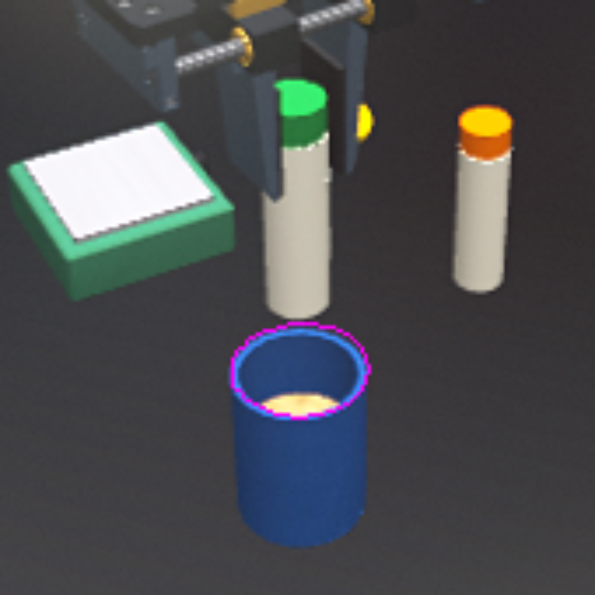

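Call:
carry_out --deltas "0.005 0 0.1 0; 0.005 0 0.2 0; 0.005 0 0.3 0; 0.005 0 0.4 0; 0.005 0 0.45 0; 0.005 0 0.5 0; 0.005 0 0.5 0"

```text
time_s: 7.95
position: [0.6189, 0.1189, 0.2167]
tcp_rot: [-2.224, -2.218, 0.002]
wrist_force: [-0.5, 0.5, 0.2]
opening: 0.0298
```

Call:
carry_out --deltas "0 0 0.02 0; 0 0 0.04 0; 0 0 0.06 0; 0 0 0.06 0"

```text
time_s: 8.45
position: [0.6187, 0.1189, 0.2075]
tcp_rot: [-2.224, -2.218, 0.003]
wrist_force: [-0.3, 0.4, 0.1]
opening: 0.0298
```

Call:
carry_out --deltas "0 0 0.01 0; 0 0 0.02 0; 0 0 0.03 0; 0 0 0.04 0; 0 0 0.04 0"

```text
time_s: 9.07
position: [0.6193, 0.119, 0.2033]
tcp_rot: [2.224, 2.218, -0.0]
wrist_force: [-5.3, -0.2, 23.4]
opening: 0.0298
```

Call:
carry_out --deltas "0 0 0.01 0; 0 0 0.02 0; 0 0 0.03 0; 0 0 0.04 0; 0 0 0.04 0"

```text
time_s: 9.7
position: [0.6196, 0.1191, 0.2002]
tcp_rot: [2.223, 2.217, 0.003]
wrist_force: [-11.1, -0.9, 40.2]
opening: 0.0293
```

Call:
carry_out --deltas "0 0 -0.005 0; 0 0 -0.01 0; 0 0 -0.01 0"

```text
time_s: 10.07
position: [0.6195, 0.1191, 0.2014]
tcp_rot: [2.223, 2.217, 0.003]
wrist_force: [0.3, -0.3, -0.8]
opening: 0.0293
```

```bash
python3 - <<'E'
from h import *
for c in ("side","scene"):
    p=ctrl.read_camera(c); im=p["image"][:,:,::-1].copy()
    u,v=proj(p,[.619,.119,.1])[0].astype(int)
    cv2.imwrite(f"pics/{c}5.png",cv2.resize(im[v-80:v+50,u-65:u+65],None,fx=3.5,fy=3.5))
E
```

```text
(no output)
```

View pics/side5.png

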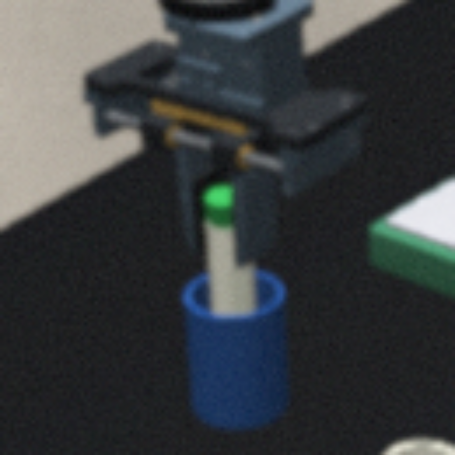

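View pics/scene5.png

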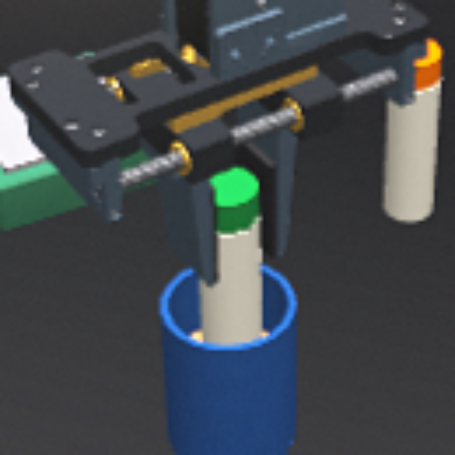

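Call:
carry_out --deltas "0 0 0 0; 0 0 0 0; 0 0 0 0; 0 0 0 0; 0 0 0 0; 0 0 -0.2 0; 0 0 -0.5 0; 0 0 -0.7 0" --hand 1

```text
time_s: 11.18
position: [0.6195, 0.1192, 0.3084]
tcp_rot: [2.222, 2.217, 0.005]
wrist_force: [0.4, -0.0, 1.3]
opening: 0.0913
```

```bash
python3 - <<'E'
from h import *
for c in ("side","scene"):
    p=ctrl.read_camera(c); im=p["image"][:,:,::-1].copy()
    cv2.polylines(im,[cv2.convexHull(np.round(proj(p,circ(.034,.09)+[.619,.119,0])).astype(np.int32))],True,(255,0,255),1)
    cv2.polylines(im,[cv2.convexHull(np.round(proj(p,M["tube_mid"]+[.619,.119,.0485])).astype(np.int32))],True,(255,255,0),1)
    u,v=proj(p,[.619,.119,.1])[0].astype(int)
    cv2.imwrite(f"pics/{c}6.png",cv2.resize(im[v-80:v+50,u-65:u+65],None,fx=3.5,fy=3.5))
E
python3 go.py .481 .325 .18
```

```text
t 11.28 pos [0.6205 0.1193 0.31  ] graspz 0.25 yaw 89.9 tilt -1.0 open 0.0913 F [0.2 0.4 0.2]
deltas full-scale: [ 1.369 -0.937  0.459] turn -0.003
```

View pics/side6.png

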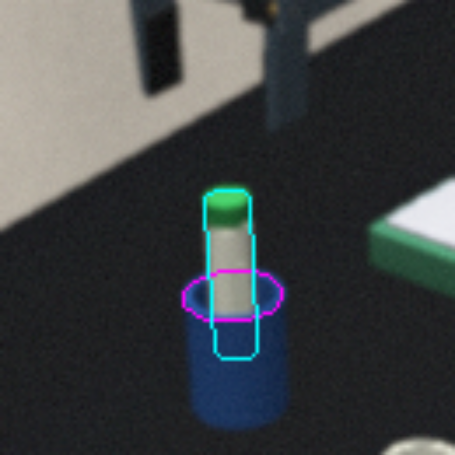

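View pics/scene6.png

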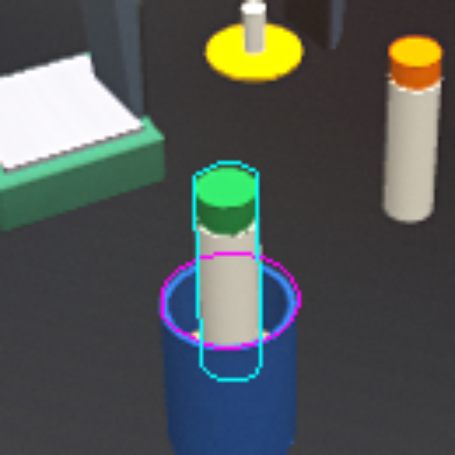

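Call:
carry_out --deltas "0.4 -0.27 0 0; 0.7 -0.5 0.2 0; 1 -0.7 0.3 0; 1 -0.7 0.3 0; 1 -0.7 0.3 0"

```text
time_s: 11.9
position: [0.5162, 0.2696, 0.2639]
tcp_rot: [2.219, 2.216, 0.009]
wrist_force: [0.6, 0.2, -0.0]
opening: 0.091
```

```bash
python3 go.py .481 .325 .18;python3 - <<'E'
from h import *
p=ctrl.read_camera("wrist"); im=p["image"][:,:,::-1].copy()
for n,xy in {"bottle_mid":(.4805,.325),"beaker_mid":(.4158,.197)}.items():
  cv2.polylines(im,[cv2.convexHull(np.round(proj(p,M[n]+[*xy,0])).astype(np.int32))],True,(255,0,255),1)
cv2.imwrite("pics/w7.png",im)
E
```

```text
t 11.9 pos [0.5162 0.2696 0.2639] graspz 0.2039 yaw 89.9 tilt -1.0 open 0.091 F [ 0.6  0.2 -0. ]
deltas full-scale: [ 0.369 -0.236  0.157] turn -0.002
```

View pics/w7.png

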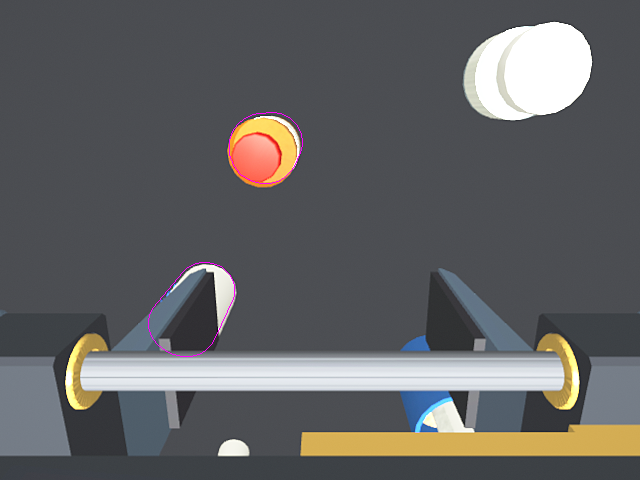

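Call:
carry_out --deltas "0.369 -0.236 0.157 0; 0.364 -0.236 0.157 0; 0.364 -0.236 0.4 0; 0.364 -0.236 0.7 0; 0.364 -0.236 0.9 0; 0.364 -0.236 0.98 0; 0.364 -0.236 0.98 0"

```text
time_s: 12.82
position: [0.4834, 0.3233, 0.117]
tcp_rot: [2.221, 2.213, 0.009]
wrist_force: [-0.9, -0.8, -1.1]
opening: 0.0914
```

```bash
python3 go.py .481 .324 .045
```

```text
t 12.82 pos [0.4834 0.3233 0.117 ] graspz 0.057 yaw 89.8 tilt -1.0 open 0.0914 F [-0.9 -0.8 -1.1]
deltas full-scale: [ 0.005 -0.017  0.08 ] turn -0.004
```

Call:
carry_out --deltas "0 -0.015 0.08 0; 0 -0.015 0.08 0; 0 -0.015 0.08 0"

```text
time_s: 13.2
position: [0.4814, 0.3234, 0.1054]
tcp_rot: [2.221, 2.213, 0.01]
wrist_force: [0.4, -0.0, -0.6]
opening: 0.0911
```

Call:
carry_out --deltas "0 0 0 0; 0 0 0 0; 0 0 0 0; 0 0 0 0; 0 0 0 0; 0 0 0 0; 0 0 -0.2 0; 0 0 -0.5 0; 0 0 -0.65 0; 0 0 -0.65 0" --hand -1

```text
time_s: 14.45
position: [0.4812, 0.3237, 0.2042]
tcp_rot: [2.22, 2.213, 0.015]
wrist_force: [-0.2, 0.2, -3.0]
opening: 0.0444
```

```bash
python3 go.py .604 -.008 .145
```

```text
t 14.45 pos [0.4812 0.3237 0.2042] graspz 0.1442 yaw 89.8 tilt -0.9999 open 0.0444 F [-0.2  0.2 -3. ]
deltas full-scale: [-2.208  0.826  0.   ] turn -0.004
```

Call:
carry_out --deltas "-0.3 0 -0.15 0; -0.6 0 -0.15 0; -0.9 0 -0.15 0; -1 0 -0.15 0; -1 0 -0.15 0"

```text
time_s: 15.08
position: [0.4803, 0.1731, 0.2257]
tcp_rot: [2.223, 2.212, 0.013]
wrist_force: [0.0, 1.1, -1.5]
opening: 0.0445
```

Call:
carry_out --deltas "-0.3 0.1 0 0; -0.6 0.2 0 0; -0.9 0.3 0 0; -1 0.35 0 0; -1 0.35 0 0"

```text
time_s: 15.7
position: [0.5326, 0.0231, 0.2255]
tcp_rot: [2.224, 2.211, 0.013]
wrist_force: [0.3, 0.7, -1.8]
opening: 0.0445
```

```bash
python3 go.py .604 -.008 .145
```

```text
t 15.7 pos [0.5326 0.0231 0.2255] graspz 0.1655 yaw 89.7 tilt -0.9999 open 0.0445 F [ 0.3  0.7 -1.8]
deltas full-scale: [-0.205  0.476  0.141] turn -0.007
```

Call:
carry_out --deltas "-0.1 0.25 0 0; -0.2 0.476 0 0; -0.205 0.476 0.14 0; -0.205 0.476 0.14 0; -0.205 0.476 0.14 0"

```text
time_s: 16.32
position: [0.6037, -0.0068, 0.2055]
tcp_rot: [2.223, 2.213, 0.013]
wrist_force: [-0.3, -0.1, -0.0]
opening: 0.0445
```

```bash
python3 go.py .604 -.008 .047; python3 - <<'E'
from h import *
for c in ("scene",):
    p=ctrl.read_camera(c); im=p["image"][:,:,::-1].copy()
    u,v=proj(p,[.6,0,.1])[0].astype(int)
    cv2.imwrite(f"pics/{c}8.png",cv2.resize(im[v-110:v+110,u-110:u+110],None,fx=2.6,fy=2.6))
E
```

```text
t 16.32 pos [ 0.6037 -0.0068  0.2055] graspz 0.1455 yaw 89.7 tilt -0.9999 open 0.0445 F [-0.3 -0.1 -0. ]
deltas full-scale: [-0.009 -0.004  0.657] turn -0.006
```

View pics/scene8.png

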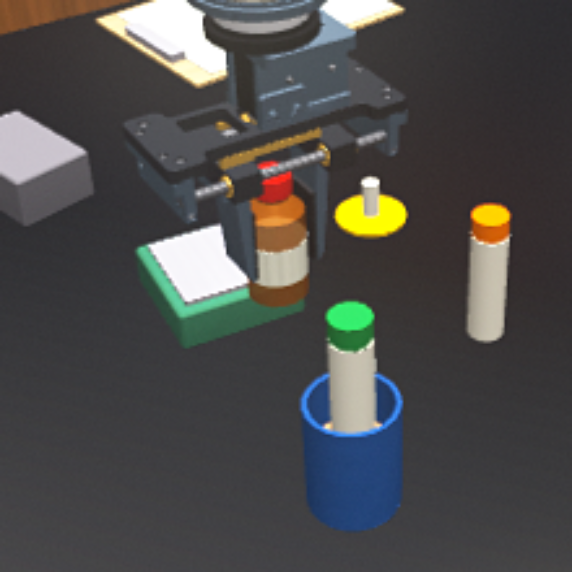

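Call:
carry_out --deltas "0 0 0.15 0; 0 0 0.3 0; 0 0 0.45 0; 0 0 0.55 0; 0 0 0.62 0; 0 0 0.65 0; 0 0 0.65 0; 0 0 0.65 0"

```text
time_s: 17.38
position: [0.6052, -0.0069, 0.1089]
tcp_rot: [2.222, 2.211, 0.015]
wrist_force: [-0.2, 0.3, -1.9]
opening: 0.0447
```

Call:
carry_out --deltas "0 0 0.01 0; 0 0 0.02 0; 0 0 0.022 0; 0 0 0.022 0"

```text
time_s: 17.88
position: [0.6052, -0.0069, 0.1055]
tcp_rot: [2.222, 2.211, 0.015]
wrist_force: [-0.3, -0.3, -1.6]
opening: 0.0445
```

Call:
carry_out --deltas "0 0 0 0; 0 0 0 0; 0 0 0 0; 0 0 0 0; 0 0 0 0; 0 0 -0.2 0; 0 0 -0.5 0; 0 0 -0.75 0; 0 0 -0.9 0" --hand 1

```text
time_s: 19.0
position: [0.604, -0.0072, 0.2426]
tcp_rot: [2.221, 2.21, 0.017]
wrist_force: [0.1, -0.7, 0.4]
opening: 0.091
```

```bash
python3 go.py .416 .197 .145; python3 - <<'E'
from h import *
for c in ("side",):
    p=ctrl.read_camera(c); im=p["image"][:,:,::-1].copy()
    cv2.polylines(im,[cv2.convexHull(np.round(proj(p,M["bottle_mid"]+[.605,-.007,0])).astype(np.int32))],True,(255,0,255),1)
    u,v=proj(p,[.6,0,.1])[0].astype(int)
    cv2.imwrite(f"pics/{c}9.png",cv2.resize(im[v-110:v+110,u-110:u+110],None,fx=2.6,fy=2.6))
E
```

```text
t 19.0 pos [ 0.604  -0.0072  0.2426] graspz 0.1826 yaw 89.7 tilt -0.9999 open 0.091 F [ 0.1 -0.7  0.4]
deltas full-scale: [ 1.355 -1.263  0.236] turn -0.006
```

View pics/side9.png

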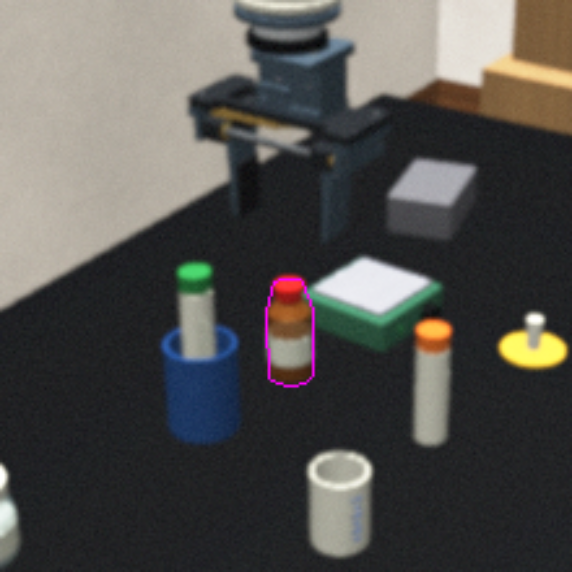

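Call:
carry_out --deltas "0.1 -0.4 0 0; 0.2 -0.8 0 0; 0.5 -1 0 0; 0.9 -1 0 0; 1 -1 0 0; 1 -1 0.1 0"

```text
time_s: 19.8
position: [0.4562, 0.1446, 0.228]
tcp_rot: [2.216, 2.21, 0.022]
wrist_force: [-0.5, -1.0, -0.0]
opening: 0.0912
```

```bash
python3 go.py .416 .197 .12; python3 - <<'E'
from h import *
p=ctrl.read_camera("wrist"); im=p["image"][:,:,::-1].copy()
for n,xy in {"beaker_mid":(.4158,.197)}.items():
  cv2.polylines(im,[cv2.convexHull(np.round(proj(p,M[n]+[*xy,0])).astype(np.int32))],True,(255,0,255),1)
cv2.imwrite("pics/w10.png",im)
E
```

```text
t 19.8 pos [0.4562 0.1446 0.228 ] graspz 0.168 yaw 89.9 tilt -0.9998 open 0.0912 F [-0.5 -1.  -0. ]
deltas full-scale: [ 0.348 -0.275  0.316] turn -0.003
```

View pics/w10.png

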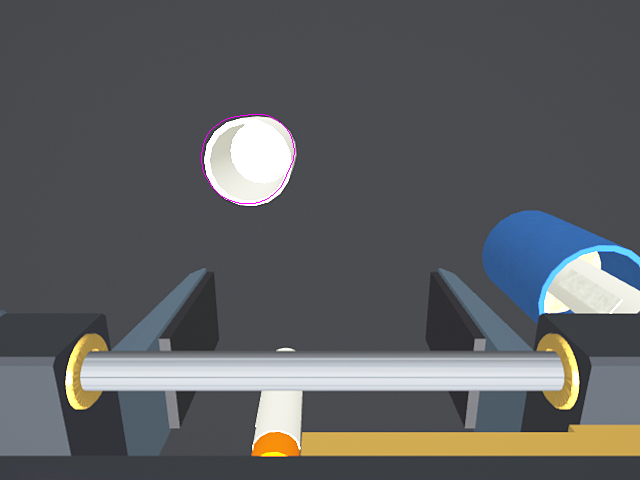

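Call:
carry_out --deltas "0.348 -0.27 0.2 0; 0.348 -0.275 0.3 0; 0.348 -0.275 0.4 0; 0.348 -0.275 0.6 0; 0.348 -0.275 0.8 0; 0.348 -0.275 0.85 0; 0.348 -0.275 0.85 0; 0.348 -0.275 0.85 0"

```text
time_s: 20.85
position: [0.4167, 0.1963, 0.0988]
tcp_rot: [2.218, 2.21, 0.02]
wrist_force: [0.4, -0.2, -0.6]
opening: 0.0916
```

```bash
python3 go.py .416 .197 .04
```

```text
t 20.85 pos [0.4167 0.1963 0.0988] graspz 0.0388 yaw 89.8 tilt -0.9999 open 0.0916 F [ 0.4 -0.2 -0.6]
deltas full-scale: [ 0.005 -0.005 -0.008] turn -0.004
```

Call:
carry_out --deltas "0 0 0 0; 0 0 0 0; 0 0 0 0; 0 0 0 0; 0 0 0 0; 0 0 0 0; 0 0 -0.2 0; 0 0 -0.5 0; 0 0 -0.8 0; 0 0 -0.95 0" --hand -1

```text
time_s: 22.1
position: [0.4147, 0.1962, 0.2434]
tcp_rot: [2.217, 2.209, 0.023]
wrist_force: [-0.4, -0.5, -1.8]
opening: 0.05
```

```bash
python3 go.py .591 -.134 .17
```

```text
t 22.1 pos [0.4147 0.1962 0.2434] graspz 0.1834 yaw 89.8 tilt -0.9998 open 0.05 F [-0.4 -0.5 -1.8]
deltas full-scale: [-2.198  1.181  0.106] turn -0.004
```

Call:
carry_out --deltas "-0.3 0.15 0 0; -0.6 0.3 0 0; -0.9 0.45 0 0; -1 0.53 0 0; -1 0.53 0 0"

```text
time_s: 22.72
position: [0.4941, 0.0454, 0.2443]
tcp_rot: [2.219, 2.208, 0.023]
wrist_force: [-0.3, 0.2, -1.0]
opening: 0.0502
```

Call:
carry_out --deltas "-0.3 0.15 0 0; -0.6 0.3 0 0; -0.9 0.45 0 0; -1 0.53 0 0; -1 0.53 0 0"

```text
time_s: 23.35
position: [0.573, -0.1045, 0.245]
tcp_rot: [2.22, 2.208, 0.023]
wrist_force: [-0.7, 0.6, -0.7]
opening: 0.05
```

```bash
python3 go.py .591 -.134 .15; python3 - <<'E'
from h import *
def P(v,s=.09,z=.045): return np.array([[-s/2,-s/2,z],[-s/2,s/2,z],[s/2,s/2,z],[s/2,-s/2,z]])@R.from_euler("z",v[2]).as_matrix().T+[v[0],v[1],0]
p=ctrl.read_camera("scene"); im=p["image"][:,:,::-1].copy()
cv2.polylines(im,[np.round(proj(p,P((.591,-.134,-.095)))).astype(np.int32)],True,(255,0,255),1)
cv2.imwrite("pics/c11.png",cv2.resize(im[130:330,170:400],None,fx=3,fy=3))
E
```

```text
t 23.35 pos [ 0.573  -0.1045  0.245 ] graspz 0.185 yaw 89.7 tilt -0.9998 open 0.05 F [-0.7  0.6 -0.7]
deltas full-scale: [-0.197  0.117  0.235] turn -0.007
```

View pics/c11.png

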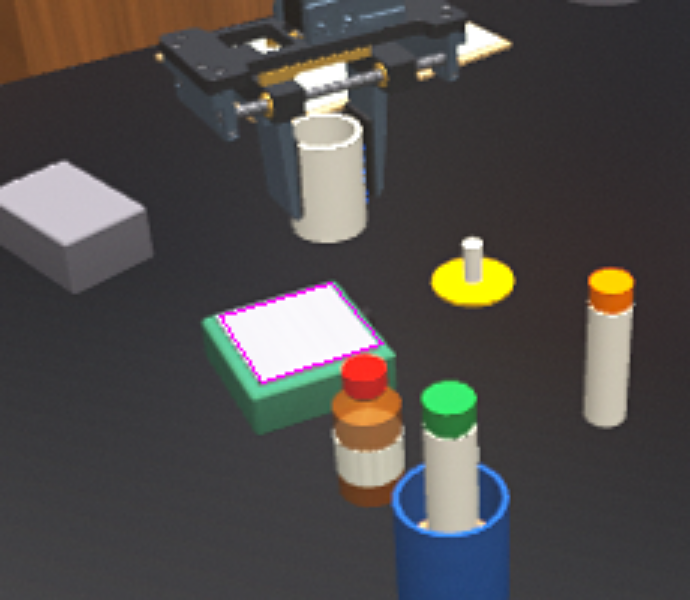

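Call:
carry_out --deltas "-0.197 0.117 0 0; -0.197 0.117 0.1 0; -0.197 0.117 0.25 0; -0.197 0.117 0.4 0; -0.197 0.117 0.5 0; -0.197 0.117 0.6 0; -0.197 0.117 0.65 0; -0.197 0.117 0.65 0; -0.197 0.117 0.65 0"

```text
time_s: 24.52
position: [0.5917, -0.1332, 0.1483]
tcp_rot: [2.219, 2.208, 0.023]
wrist_force: [0.0, 0.3, -0.4]
opening: 0.0503
```

```bash
python3 go.py .591 -.134 .084
```

```text
t 24.52 pos [ 0.5917 -0.1332  0.1483] graspz 0.0883 yaw 89.7 tilt -0.9998 open 0.0503 F [ 0.   0.3 -0.4]
deltas full-scale: [-0.006 -0.005  0.029] turn -0.006
```

Call:
carry_out --deltas "0 0 0.01 0; 0 0 0.02 0; 0 0 0.028 0; 0 0 0.028 0; 0 0 0.028 0"

```text
time_s: 25.15
position: [0.5918, -0.1331, 0.1441]
tcp_rot: [2.219, 2.208, 0.023]
wrist_force: [0.7, 0.6, 0.2]
opening: 0.0501
```

Release, rise, and check.

Call:
carry_out --deltas "0 0 0 0; 0 0 0 0; 0 0 0 0; 0 0 0 0; 0 0 0 0; 0 0 -0.2 0; 0 0 -0.4 0; 0 0 -0.6 0; 0 0 -0.6 0" --hand 1

```text
time_s: 26.28
position: [0.5911, -0.1337, 0.2363]
tcp_rot: [2.217, 2.206, 0.026]
wrist_force: [-0.3, -0.3, 0.1]
opening: 0.0911
```

Call:
carry_out --deltas "0 -0.3 0 0; 0 -0.7 0 0; -0.1 -1 0 0; -0.2 -1 0 0; -0.25 -1 0 0"

```text
time_s: 26.9
position: [0.4413, -0.1714, 0.2328]
tcp_rot: [2.217, 2.205, 0.026]
wrist_force: [0.1, -0.2, 0.5]
opening: 0.0914
```

```bash
python3 go.py .416 -.1714 .12; python3 - <<'E'
from seg import *
def P(v,s=.09,z=.045): return np.array([[-s/2,-s/2,z],[-s/2,s/2,z],[s/2,s/2,z],[s/2,-s/2,z]])@R.from_euler("z",v[2]).as_matrix().T+[v[0],v[1],0]
out=[]
for c,s in (("scene",3),("side",3),("wrist",1)):
    p=ctrl.read_camera(c); im=p["image"][:,:,::-1].copy()
    cv2.polylines(im,[np.round(proj(p,P((.591,-.134,-.095)))).astype(np.int32)],True,(255,0,255),1)
    cv2.polylines(im,[cv2.convexHull(np.round(proj(p,M["beaker_mid"]+[.5918,-.1331,.045])).astype(np.int32))],True,(255,255,0),1)
    cv2.polylines(im,[cv2.convexHull(np.round(proj(p,M["cover_knob"]+[.416,-.1714,0])).astype(np.int32))],True,(0,0,255),1)
    if c!="wrist":
        u,v=proj(p,[.55,-.14,.05])[0].astype(int); im=cv2.resize(im[v-70:v+60,u-65:u+65],None,fx=3,fy=3); out.append(im)
    else: cv2.imwrite("pics/w12.png",im)
cv2.imwrite("pics/c12.png",np.hstack(out))
E
```

```text
t 26.9 pos [ 0.4413 -0.1714  0.2328] graspz 0.1728 yaw 89.7 tilt -0.9997 open 0.0914 F [ 0.1 -0.2  0.5]
deltas full-scale: [-0.002 -0.177  0.348] turn -0.007
```

View pics/c12.png

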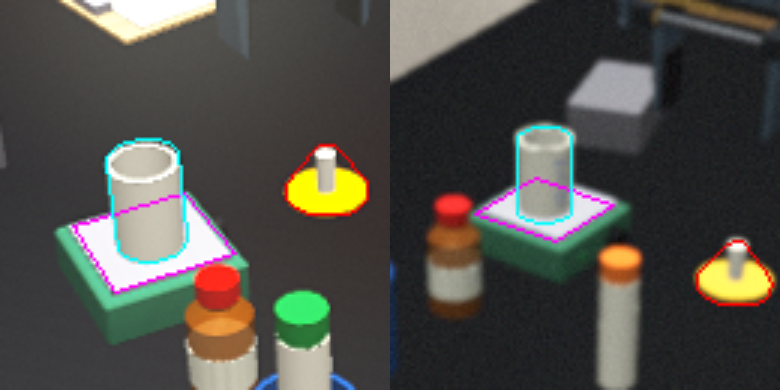

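View pics/w12.png

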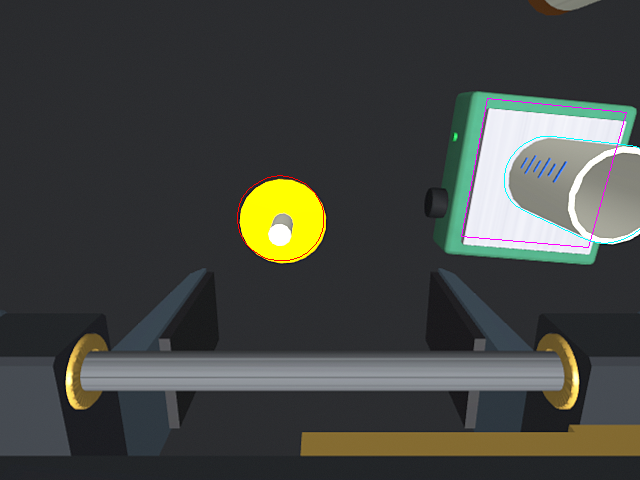

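```bash
python3 - <<'E'
from h import *
o=ctrl.get_obs(); Rm=R.from_rotvec(o["tcp_rot"]).as_matrix(); print(Rm.round(4), o["position"]+.06*Rm[:,2])
E
sed -i 's/d=Rm.T@(np.array(\[x,y,gz+.06\])-o\["position"\])/d=Rm.T@(np.array([x,y,gz])-o["position"]-.06*Rm[:,2]); print("grasp",(o["position"]+.06*Rm[:,2]).round(4))/' go.py; python3 go.py .4165 -.172 .026
```

```text
[[ 0.0052  0.9997  0.022 ]
 [ 1.     -0.0052  0.0015]
 [ 0.0017  0.022  -0.9998]] [ 0.44298265 -0.17062967  0.17266987]
grasp [ 0.443  -0.1706  0.1727]
t 27.05 pos [ 0.4417 -0.1707  0.2327] graspz 0.1727 yaw 89.7 tilt -0.9998 open 0.0916 F [0.1 0.1 0.8]
deltas full-scale: [-0.012 -0.198  0.974] turn -0.007
```

Call:
carry_out --deltas "-0.01 -0.198 0 0; -0.01 -0.198 0.2 0; -0.01 -0.198 0.5 0; -0.01 -0.198 0.75 0; -0.01 -0.198 0.85 0; -0.01 -0.198 0.9 0; -0.01 -0.198 0.9 0"

```text
time_s: 27.92
position: [0.4152, -0.1716, 0.0969]
tcp_rot: [2.217, 2.206, 0.026]
wrist_force: [0.2, -0.0, -0.6]
opening: 0.0911
```

```bash
python3 go.py .4165 -.172 .026; python3 - <<'E'
from h import *
p=ctrl.read_camera("wrist"); im=p["image"][:,:,::-1].copy()
cv2.polylines(im,[cv2.convexHull(np.round(proj(p,M["cover_knob"]+[.4165,-.172,0])).astype(np.int32))],True,(0,0,255),1)
cv2.imwrite("pics/w13.png",im)
E
```

```text
grasp [ 0.4165 -0.1715  0.0369]
t 27.93 pos [ 0.4152 -0.1716  0.0969] graspz 0.0369 yaw 89.7 tilt -0.9998 open 0.0911 F [ 0.2 -0.  -0.6]
deltas full-scale: [-0.003 -0.002  0.073] turn -0.006
```

View pics/w13.png

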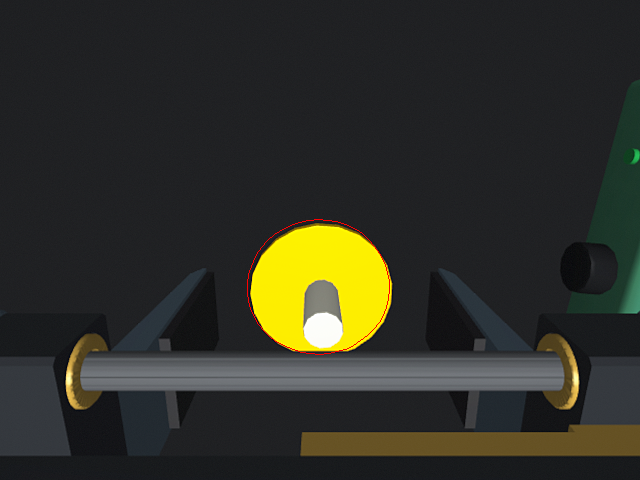

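Call:
carry_out --deltas "-0.003 0 0.04 0; -0.003 0 0.07 0; -0.003 0 0.072 0; -0.003 0 0.072 0"

```text
time_s: 28.48
position: [0.4155, -0.1722, 0.0865]
tcp_rot: [2.216, 2.206, 0.026]
wrist_force: [-0.1, 0.7, -0.2]
opening: 0.0914
```

Call:
carry_out --deltas "0 0 0 0; 0 0 0 0; 0 0 0 0; 0 0 0 0; 0 0 0 0; 0 0 0 0; 0 0 0 0; 0 0 0 0; 0 0 0 0; 0 0 0 0" --hand -1

```text
time_s: 29.72
position: [0.4154, -0.1722, 0.0867]
tcp_rot: [2.216, 2.206, 0.026]
wrist_force: [-2.1, -0.9, 6.2]
opening: 0.0149
```

```bash
python3 go.py .5931 -.1335 .17
```

```text
grasp [ 0.4168 -0.1721  0.0267]
t 29.73 pos [ 0.4154 -0.1722  0.0867] graspz 0.0267 yaw 89.7 tilt -0.9998 open 0.0149 F [-2.1 -0.9  6.2]
deltas full-scale: [ 0.265  1.195 -0.929] turn -0.006
```

Call:
carry_out --deltas "0 0 -0.2 0; 0 0 -0.45 0; 0 0 -0.75 0; 0 0 -0.95 0; 0 0 -0.95 0; 0 0 -0.95 0"

```text
time_s: 30.48
position: [0.412, -0.1722, 0.2286]
tcp_rot: [2.217, 2.206, 0.026]
wrist_force: [-0.1, 0.2, -0.0]
opening: 0.0152
```

```bash
python3 go.py .5931 -.1335 .17; python3 - <<'E'
from h import *
p=ctrl.read_camera("wrist"); im=p["image"][:,:,::-1].copy()
q=ctrl.get_obs();Rm=R.from_rotvec(q["tcp_rot"]).as_matrix();g=q["position"]+.06*Rm[:,2]
cv2.polylines(im,[cv2.convexHull(np.round(proj(p,M["cover_knob"]+g-[0,0,.0267])).astype(np.int32))],True,(0,0,255),1)
cv2.polylines(im,[cv2.convexHull(np.round(proj(p,M["beaker_mid"]+[.5931,-.1335,.045])).astype(np.int32))],True,(0,0,255),1)
cv2.imwrite("pics/w14.png",im)
p=ctrl.read_camera("side"); cv2.imwrite("pics/s14.png",cv2.resize(p["image"][100:300,250:500,::-1],None,fx=2.5,fy=2.5))
E
```

```text
grasp [ 0.4133 -0.1721  0.1686]
t 30.48 pos [ 0.412  -0.1722  0.2286] graspz 0.1686 yaw 89.7 tilt -0.9998 open 0.0152 F [-0.1  0.2 -0. ]
deltas full-scale: [0.263 1.198 0.017] turn -0.006
```

View pics/w14.png

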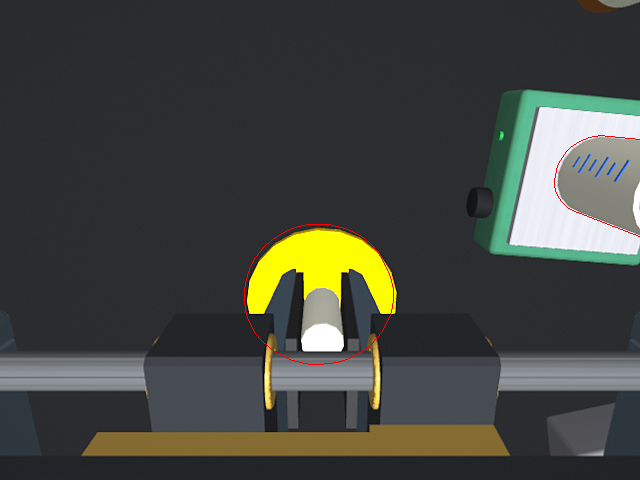

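View pics/s14.png

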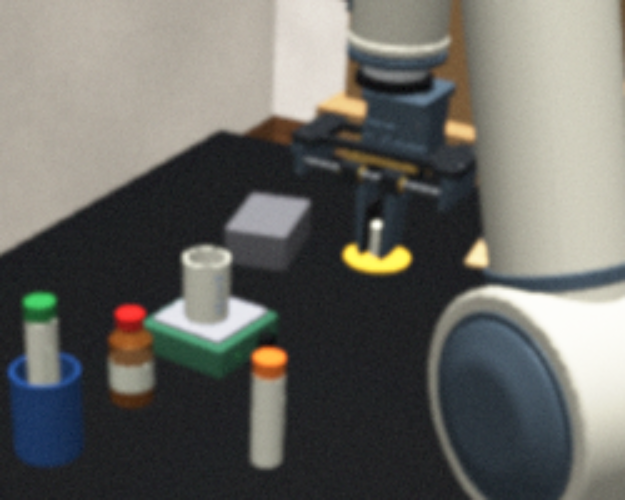

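Call:
carry_out --deltas "0.07 0.3 0 0; 0.14 0.6 0 0; 0.2 0.9 0 0; 0.22 1 0 0; 0.22 1 0 0"

```text
time_s: 31.2
position: [0.5618, -0.1396, 0.2302]
tcp_rot: [2.218, 2.209, 0.024]
wrist_force: [0.2, -0.3, -1.0]
opening: 0.0155
```

```bash
python3 go.py .5931 -.1325 .155
```

```text
grasp [ 0.563  -0.1394  0.1702]
t 31.2 pos [ 0.5618 -0.1396  0.2302] graspz 0.1702 yaw 89.8 tilt -0.9998 open 0.0155 F [ 0.2 -0.3 -1. ]
deltas full-scale: [0.047 0.199 0.105] turn -0.005
```

Call:
carry_out --deltas "0.03 0.1 0 0; 0.047 0.19 0 0; 0.047 0.199 0.03 0; 0.047 0.199 0.06 0; 0.047 0.199 0.1 0; 0.047 0.199 0.1 0"

```text
time_s: 31.95
position: [0.5915, -0.1326, 0.2152]
tcp_rot: [2.219, 2.21, 0.023]
wrist_force: [0.0, -0.9, -0.9]
opening: 0.0153
```

```bash
python3 go.py .5931 -.1325 .142; python3 - <<'E'
from h import *
out=[]
q=ctrl.get_obs();Rm=R.from_rotvec(q["tcp_rot"]).as_matrix();g=q["position"]+.06*Rm[:,2]
for c in ("scene","side"):
    p=ctrl.read_camera(c); im=p["image"][:,:,::-1].copy()
    cv2.polylines(im,[np.round(proj(p,circ(.033,-.0267)+g)).astype(np.int32)],True,(0,0,255),1)
    cv2.polylines(im,[cv2.convexHull(np.round(proj(p,M["beaker_mid"]+[.5931,-.1335,.045])).astype(np.int32))],True,(255,0,255),1)
    u,v=proj(p,[.59,-.134,.1])[0].astype(int); out.append(cv2.resize(im[v-60:v+70,u-65:u+65],None,fx=3,fy=3))
cv2.imwrite("pics/c15.png",np.hstack(out))
p=ctrl.read_camera("wrist");cv2.imwrite("pics/w15.png",p["image"][:,:,::-1])
E
```

```text
grasp [ 0.5925 -0.1324  0.1552]
t 31.95 pos [ 0.5915 -0.1326  0.2152] graspz 0.1552 yaw 89.8 tilt -0.9998 open 0.0153 F [ 0.  -0.9 -0.9]
deltas full-scale: [-0.001  0.002  0.088] turn -0.005
```

View pics/c15.png

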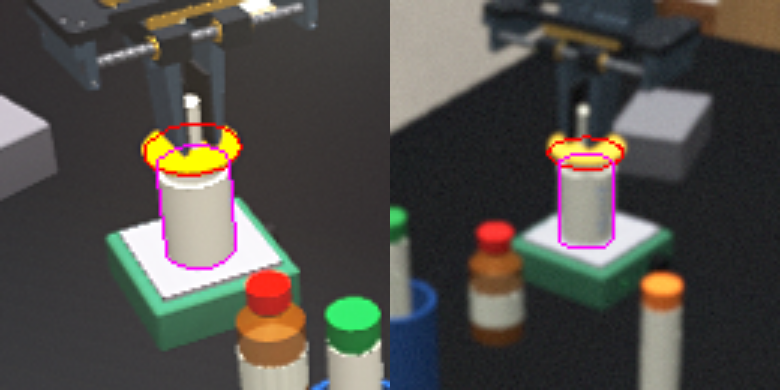

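View pics/w15.png

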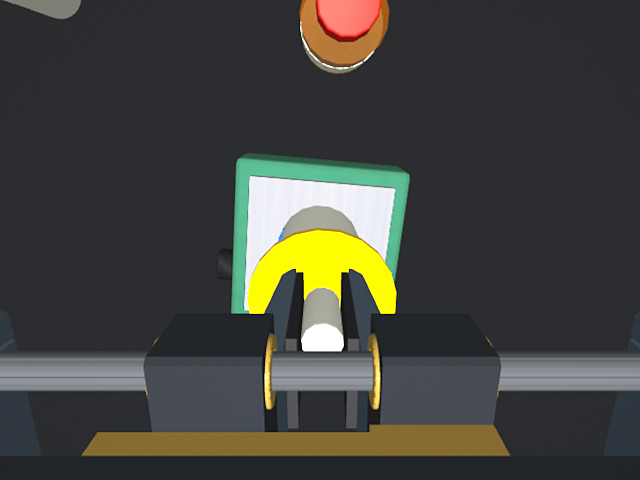

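Call:
carry_out --deltas "0 0 0.03 0; 0 0 0.06 0; 0 0 0.075 0; 0 0 0.08 0; 0 0 0.08 0"

```text
time_s: 32.72
position: [0.5922, -0.1327, 0.2039]
tcp_rot: [2.218, 2.209, 0.024]
wrist_force: [0.5, -0.9, 0.5]
opening: 0.0155
```

Call:
carry_out --deltas "0 0 0.005 0; 0 0 0.01 0; 0 0 0.01 0"

```text
time_s: 33.1
position: [0.5922, -0.1327, 0.2023]
tcp_rot: [2.218, 2.209, 0.024]
wrist_force: [-0.5, -0.1, -0.4]
opening: 0.0153
```

Call:
carry_out --deltas "0 0 0.005 0; 0 0 0.005 0"

```text
time_s: 33.35
position: [0.5923, -0.1327, 0.2017]
tcp_rot: [2.218, 2.209, 0.024]
wrist_force: [-0.6, -0.1, 2.2]
opening: 0.0153
```

Call:
carry_out --deltas "0 0 0 0; 0 0 0 0; 0 0 0 0; 0 0 0 0; 0 0 0 0; 0 0 0 0" --hand 0.2

```text
time_s: 34.1
position: [0.5923, -0.1327, 0.2017]
tcp_rot: [2.218, 2.209, 0.024]
wrist_force: [0.3, 0.1, -1.1]
opening: 0.0547
```

Call:
carry_out --deltas "0 0 -0.1 0; 0 0 -0.3 0; 0 0 -0.6 0; 0 0 -0.8 0; 0 0 -0.8 0"

```text
time_s: 34.72
position: [0.5908, -0.1333, 0.3253]
tcp_rot: [2.214, 2.205, 0.028]
wrist_force: [-0.6, 0.4, -0.7]
opening: 0.0546
```

Call:
carry_out --deltas "-0.3 -0.3 -0.1 0; -0.6 -0.6 -0.2 0; -0.9 -0.9 -0.2 0; -0.9 -0.9 -0.2 0; -0.9 -0.9 -0.2 0"

```text
time_s: 35.35
position: [0.4543, -0.2679, 0.3517]
tcp_rot: [2.216, 2.204, 0.028]
wrist_force: [0.8, 0.6, 0.4]
opening: 0.0544
```

```bash
python3 - <<'E'
from seg import *
out=[]
print(ctrl.get_obs()["time_s"],ctrl.get_obs()["opening"])
pics=[ctrl.read_camera(c) for c in ("scene","side")]
for p in pics:
    im=p["image"][:,:,::-1].copy()
    for n,o,c in (("cover_knob",[.5935,-.1335,.115],(0,0,255)),("beaker_mid",[.5931,-.1335,.045],(255,0,255)),("bottle_mid",[.605,-.007,0],(255,255,0)),("tube_mid",[.619,.119,.0485],(255,255,0)),
       ("other_tube_mid",[.428,.0215,0],(0,255,0)),("tip_box_mid",None,0),("jar_mid",[.6565,.374,0],(0,255,0))):
        if o is None: continue
        cv2.polylines(im,[cv2.convexHull(np.round(proj(p,M[n]+o)).astype(np.int32))],True,c,1)
    u,v=proj(p,[.59,-.03,.08])[0].astype(int); out.append(im)
    out[-1]=cv2.resize(im[v-75:v+85,u-80:u+80],None,fx=2.5,fy=2.5)
cv2.imwrite("pics/c16.png",np.hstack(out)[:, :800])
cv2.imwrite("pics/full16.png",pics[0]["image"][:,:,::-1])
p=ctrl.read_camera("wrist");cv2.imwrite("pics/w16.png",p["image"][:,:,::-1])
E
```

```text
35.35 0.05444274469915659
```

View pics/c16.png

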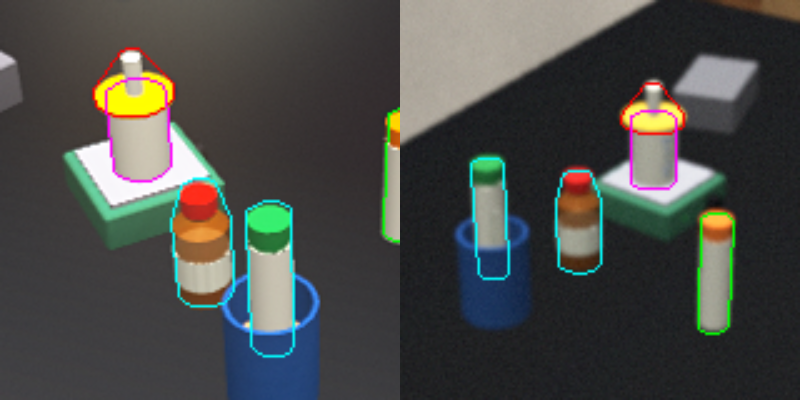

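View pics/full16.png

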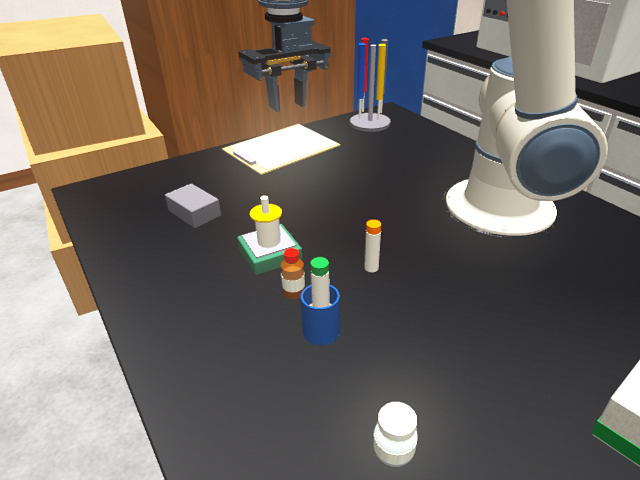

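View pics/w16.png

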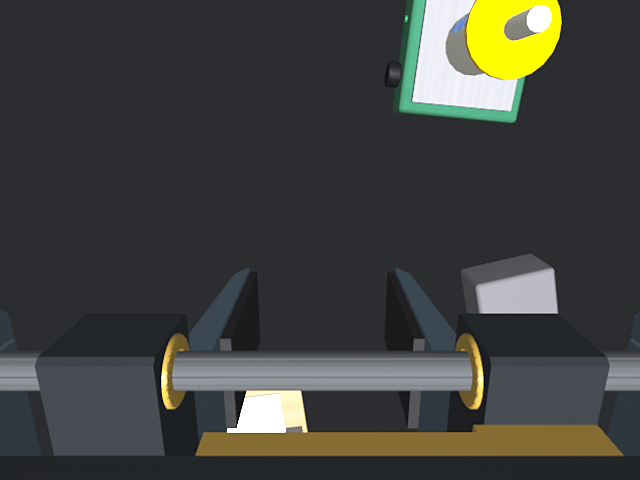

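Everything is in place: the cover is on the beaker, the bottle stands midway, the tube is in the canister, and the bystanders are where they were. Handing in.

```bash
python3 -c "
from bench import ctrl
print(ctrl.job_done()); print(ctrl.get_obs()['time_s'])"
```

```text
the job is handed in; nothing more can be done
None
the job is handed in; nothing more can be done
```

The stirring place is set up and the job was handed in at about 35 s of the 96 s allowed. No verdict came back, so what follows rests on my own last checks.

- **Green-capped tube:** it was lowered onto the canister's filling, about 49 mm above the bench, and released. It stands upright, within 1–2 mm of the canister's axis by the camera fit. I sent two creep moves together, so it was pressed down with about 40 N at the wrist force sensor for a moment, but it was not dropped.
- **Amber bottle:** it stands at about (0.605, −0.007), roughly midway between stirrer and canister and in line with both.
- **Beaker:** it stands on the steel plate at about (0.593, −0.134). The scene and side cameras agree on this. The wrist camera put the plate centre about 4 mm further in −y, which is still well inside the 15 mm limit.
- **Cover:** it lies on the beaker, knob up, and looked centred to within 1–3 mm in the last pictures.
- **Bystanders:** the orange-capped tube matched its starting outline in the last pictures. The jar and grey box I only compared by eye with the first picture, and neither seemed to have moved.
- **Gripper:** it had let go of everything and was clear of all objects. The tool's tilt had crept to about 1.3° over the many moves; nothing looked tilted in the last pictures.

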